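# Uncover the gas taps and push the marked one shut

## Task

Shut off the marked gas line of the bag-flushing tap box: push the box's steel cover all the way back, away from you, to bare the two taps, then push the handle with the round eye at its end clockwise until it is fully shut. Only push with the fingertips or the outside of the fingers, never pinch the handle; leave the plain bar handle as it is, do not disturb the goods standing about, and leave the cover fully open.

Things in the scene. Friction and masses are not known exactly. Their poses are not given: they have to be found in the camera images.
- valve_box: grey tap box fixed on the table, 256 mm (x) by 236 mm (y), top 62 mm above the table. Origin on the table under the middle of its open well; +x = the cover's slide, away from the robot, z up. Well: x -55 to +55, y -112 to +112 mm, floor at z 8 mm; closed rear part x 55 to 195 mm. Taps stand in the well at x -22 (3 off at most), y +44 and -50 mm; which is which varies
- cover (a joint): slide of the steel cover along the box's +x, m: 0 closed, 0.115 at its stop, well bare; starts at 0 to 0.02, stays where left, about 2 N of friction. It cannot be lifted. Closed, its 5 mm plate (top 69 mm above the table) spans x -59 to +75 mm in the box frame and carries a raised crown, 95 mm (x) by 190 mm (y), 24 mm high (top 93 mm above the table)
- cover_face (a point): middle of the crown's front face (the upright face towards the robot, normal along the box's -x), 12 mm above the cover's plate; moves with the cover. In front of it 39 mm of flat plate remain for a fingertip.
- eye_handle (a joint): turn of the marked handle, the one whose end is a round eye about its upright pivot, rad: 0 = open (points along the box's +x, as its pipe), grows clockwise seen from above, 1.57 = shut at its stop (points along the box's -y). Starts at 0 to 0.2, stays where left; friction about 0.08 N m, 2 N at its end
- eye_pivot (a point): point on the pivot axis of the marked handle, the one whose end is a round eye, at the handle's mid height (51 mm above the table)
- eye_end (a point): middle of the round eye, 40 mm from the pivot at handle mid height; moves with the handle. The eye is 31 mm across and reaches to 56 mm from the pivot; the shank is 12 mm wide; handle 12 mm high, its top 57 mm and underside 45 mm above the table. Pressing both of its sides at once (2 N each) counts as pinching.
- bar_handle (a joint): turn of the other handle, a plain straight bar about its upright pivot, rad: 0 = open (points along the box's +x, as its pipe), grows clockwise seen from above, 1.57 = shut at its stop (points along the box's -y). Starts at 0 to 0.2, stays where left; friction about 0.08 N m, 2 N at its end
- bar_pivot (a point): point on the pivot axis of the other handle, a plain straight bar, at the handle's mid height (51 mm above the table)
- bar_end (a point): outer end of the plain bar handle, 52 mm from its pivot, at mid height; bar 12 mm wide, 12 mm high, its top 57 mm above the table
- butter_bar_0: bystander: flat bagged pastry bar, 57x101x25 mm, lying. Origin at its underside.
- butter_bar_1: bystander: flat bagged pastry bar, 57x101x25 mm, lying. Origin at its underside.
- ring_pack_1: bystander: bagged ring-shaped cake, 90x94x25 mm, lying. Origin at its underside.
- honey_jar_b: bystander: glass jar with a white lid, 64 mm wide, 97 mm high. Origin at its underside.
- tea_tin: bystander: round tin, 58 mm wide, 72 mm high. Origin at its underside.
- date_stamp: bystander: wooden hand stamp, 26x34x62 mm, upright. Origin at its underside.

How it is judged:
By the outcome, as a careful person would: the job done as asked, in the order asked, and still so for the second after the job is handed in, with the robot touching nothing.
It also fails if it takes over 45 s, if anything falls off the work surface, if the arm or the gripper's body presses on something with over 40 N, if the wrist force passes 120 N, or if a joint passes its speed limit or range.

## Robot

A 6-joint arm with a two-finger parallel gripper is mounted at the origin on a cart in front of the work surface, level with it; the furniture and walls round the work are solid. World frame = base frame: x ahead of the robot, y to its left, z up, the work surface at z = 0. Lengths are in m, angles in rad, forces in N, time in s.
With the tool pointing down it reaches from about 0.25 to 0.775 m from the base axis. Payload 8.9 kg.
Tool frame: the origin (TCP) lies at the very end of the fingers, on their centre line; the grasp point (between the pads) lies 19 mm behind it (ctrl.grasp_offset is the distance from the TCP to the grasp point, in m); z points along the fingers, y is the line along which they close (so a half turn about z gives the same grasp; the last joint's range is limited). The gripper opens to 85 mm and grips with 20 to 120 N. Pads are 22 mm wide; open, the fingers measure 114 mm over their backs; the gripper's body (76 mm by 85 mm) begins 54 mm behind the grasp point. The pads swing forward as they close: fully open they stand 13 mm farther back than shut.
Start: joints at [0.996, 0.291, -0.153, 1.127, 0, 1.431], TCP at [0.222, 0.476, 0.231] pointing down, gripper open.
Joint ranges: [-2.52, 2.52], [-0.91, 1.74], [-1.3, 1.37], [-1.96, 2.02], [-1.52, 1.47], [-3.14, 3.14]. Speed limits (rad/s): [2.22, 2.22, 2.79, 3.14, 3.14, 3.14].

## Interface

Orientations are given as a 3x3 rotation matrix whose columns are the frame's x, y, z axes.
In Python, from workcell import ctrl, snapshot, camera_model gives the robot as it stands. The module is installed in compiled form; this text tells all that it offers.
- The arm moves only by the shell command python3 -m jog 'ROWS' [OPENING] [FORCE]. ROWS is a JSON object of lists of equal length, an entry for each row: "translation": the shift along the tool's x, y, z in m, a list of three; "twist": the turn about the tool's z in degrees. A call has 1 to 10 rows; each row shifts and turns the commanded pose from where the row before left it, along the tool's axes as they then stand; what a row does not reach is not made up. A row lasts 1/10 s, in which the tool goes at most 50 mm and 8.59 degrees, less where a joint would pass 70% of its speed; a pose out of reach is approached as far as the arm can. A call is refused whole if a number of a shift passes 0.05 or a number of a turn 8.59, either way. A call with a gripper value outside its range is refused whole. OPENING is the finger opening in m, from 0 to 0.0854, set as the call begins (- or left out, the last holds). The fingers move at their own pace and stop on an object; FORCE is the grip in N (left out, the last holds). Time passes only in rows, so rows that do not move let the fingers close. It gives the time, the measured TCP pose, the force, the opening and the grip force at its end, in the units of the state.
- ctrl.read_state(): the state, without advancing time (a new reading comes with each control period).
- snapshot(name): name is "scene" or "top" or "wrist"; returns the picture (480x640x3 uint8, red, green, blue); there is no depth.
- camera_model(name): a dict with "fov_y" (degrees; the focal length in pixels is half the picture's height over the tangent of half this angle, whatever the lens; pixels are square), "cx", "cy" (the principal point, pixels), "k1" (the pictures are not rectified: a ray, as slopes to the right and down, at radius r is drawn at 1 + k1 r^2 times it, then the intrinsics apply), "T" (4x4, takes a point from camera to world coordinates). Camera axes: x right, y down, z forward; pixel columns grow to the right and rows downward; lengths in m; the calibration is good to about 2 mm. A picture is of the moment at which its call begins: read the wrist's pose just before it. camera_model takes no time and is no camera call; for the wrist camera it gives the pose at the moment of the call.
- ctrl.sign_off(): hands the job in; it is judged then, once.
The state is a dict: "t": time; "q": joint angles; "joint_velocities": joint speeds; "tau": joint torques, N m; "tcp_pos": TCP position; "eef_rot": TCP orientation; "wrist_force": force on the tool from outside, world axes, zero at the start; "torque": the same for the moment, N m; "finger_gap": finger opening in m; "grip_force": force on a finger pad.
Only numpy, scipy, OpenCV 4.12 (cv2) and the standard library are available. Lean on these libraries where they do the work, as an engineer would, in place of code of your own. Each camera call takes 0.05 s, during which the arm holds its last target. There are 200 camera calls.

## Working session

There is one attempt and no reset: what is moved stays moved. The work goes in short steps, Python scripts to look and compute and a shell command to move; the robot and the scene stay as the last step left them, time stands still between calls to the robot, and variables do not carry over. Pictures are saved under pics/ and viewed, at most 10 in all, crops included, and the job is handed in when it is done.

```bash
mkdir -p pics
cat > h.py <<'E'
import numpy as np, cv2
from workcell import ctrl, snapshot, camera_model
def ray(m,u,v):
    f=240/np.tan(np.radians(m["fov_y"])/2); d=np.array([(u-m["cx"])/f,(v-m["cy"])/f]); s=d.copy()
    for _ in range(20): s=d/(1+m["k1"]*(s@s))
    T=np.array(m["T"]); return T[:3,3],T[:3,:3]@np.array([s[0],s[1],1])
def onz(m,u,v,z):
    o,d=ray(m,u,v); return o+d*(z-o[2])/d[2]
def proj(m,p):
    T=np.array(m["T"]); c=T[:3,:3].T@(np.array(p)-T[:3,3]); s=c[:2]/c[2]; s=s*(1+m["k1"]*(s@s))
    f=240/np.tan(np.radians(m["fov_y"])/2); return s*f+[m["cx"],m["cy"]]
def snap(n,f):
    m=camera_model(n); im=snapshot(n); cv2.imwrite(f"pics/{f}.png",im[:,:,::-1]); return m,im
E
python3 - <<'E'
from h import *
np.set_printoptions(precision=4,suppress=True)
s=ctrl.read_state(); print(s["t"],s["tcp_pos"],s["eef_rot"],s["finger_gap"])
for n in ["top","scene"]:
    m,i=snap(n,n+"0"); print(n,m)
E
```

```text
0.0 [0.2214 0.4756 0.2307] [[-0.9065  0.4221 -0.0007]
 [ 0.4221  0.9065 -0.0011]
 [ 0.0002 -0.0012 -1.    ]] 0.08536912435370164
top {'fov_y': 53.40762145806025, 'cx': 316.6970364727415, 'cy': 233.72901954887413, 'k1': -0.0019433001309759996, 'T': array([[ 0.024 , -0.9809,  0.1928,  0.3008],
       [-0.9992, -0.03  , -0.0282, -0.0471],
       [ 0.0335, -0.192 , -0.9808,  1.3143],
       [ 0.    ,  0.    ,  0.    ,  1.    ]])}
scene {'fov_y': 48.821706928893235, 'cx': 324.36283952146096, 'cy': 240.87133226017735, 'k1': 0.014159765407053208, 'T': array([[ 0.5   , -0.5554,  0.6644, -0.1754],
       [-0.8657, -0.3402,  0.3671, -0.4873],
       [ 0.0221, -0.7588, -0.651 ,  0.7939],
       [ 0.    ,  0.    ,  0.    ,  1.    ]])}
```

View pics/top0.png

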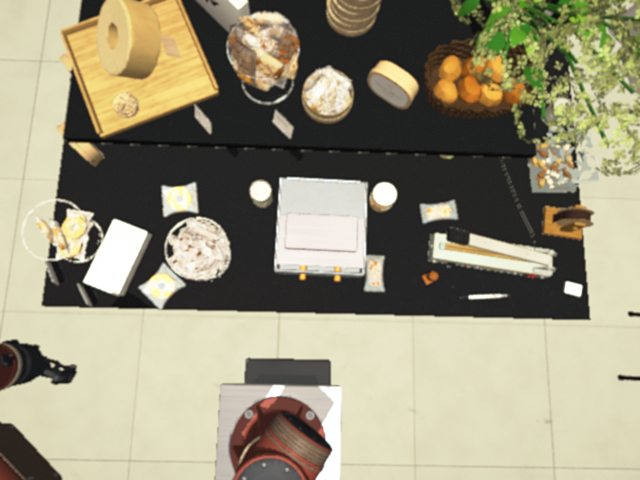

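View pics/scene0.png

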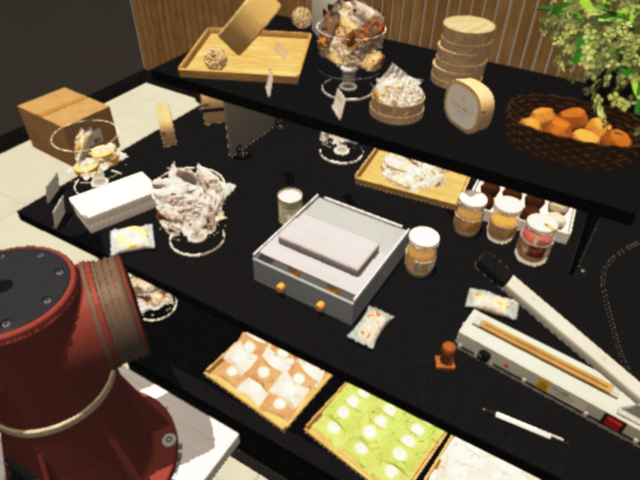

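Top view: grey box at about columns 275–368, rows 178–275, crown at 286–357 × 213–250; tin and jar at its rear sides (261,193), (383,197), and a pastry bar by the right front (374,273). I'll enlarge it.

Run:
```python
from h import *
im=cv2.imread("pics/top0.png"); cv2.imwrite("pics/c1.png",cv2.resize(im[165:295,250:400],None,fx=4.6,fy=4.6,interpolation=cv2.INTER_CUBIC))
m=camera_model("top")
for uv,z in [((275,273),.062),((367,275),.062),((368,180),.062),((278,178),.062),((286,248),.093),((357,249),.093),((357,213),.093),((286,213),.093),((374,273),.02)]: print(uv,onz(m,*uv,z).round(4))
```

```text
(275, 273) [0.4386 0.0239 0.062 ]
(367, 275) [ 0.44   -0.2186  0.062 ]
(368, 180) [ 0.7017 -0.2204  0.062 ]
(278, 178) [0.6988 0.0263 0.062 ]
(286, 248) [ 0.5009 -0.0036  0.093 ]
(357, 249) [ 0.5037 -0.188   0.093 ]
(357, 213) [ 0.5999 -0.1873  0.093 ]
(286, 213) [ 5.939e-01 -3.000e-04  9.300e-02]
(374, 273) [ 0.4507 -0.2436  0.02  ]
```

View pics/c1.png

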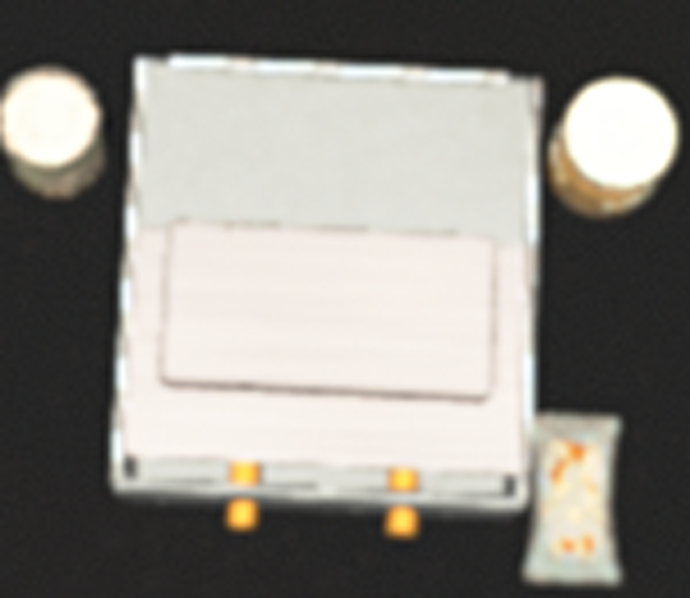

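Run:
```python
from h import *
m=camera_model("top")
f=lambda x,y,z:onz(m,250+x/4.6,165+y/4.6,z)
B=[f(112,485,.062),f(525,502,.062),f(543,82,.062),f(137,60,.062)]
C=[f(163,382,.093),f(490,397,.093),f(494,240,.093),f(170,222,.093)]
for n,P in (("box",B),("crown",C)):
    P=np.array(P)[:,:2]; print(n,P.round(4).tolist(),P.mean(0).round(4))
    fx=(P[2]+P[3]-P[0]-P[1])/2; fy=(P[3]+P[0]-P[1]-P[2])/2
    print(np.hypot(*fx),np.hypot(*fy),np.degrees([np.arctan2(fx[1],fx[0]),np.arctan2(-fy[0],fy[1])]), "front",(P[0]+P[1])/2)
```

```text
box [[0.4453, 0.0259], [0.4421, -0.211], [0.6936, -0.2206], [0.6989, 0.0214]] [ 0.57   -0.0961]
0.25260073694649476 0.2395008430809242 [-1.58548725 -1.01378454] front [ 0.4437317 -0.0925845]
crown [[0.5007, -0.0022], [0.4976, -0.1868], [0.5886, -0.1884], [0.5933, -0.0028]] [ 0.5451 -0.0951]
0.0918490794745012 0.18518334619192284 [-0.68113055 -1.20453227] front [ 0.49913025 -0.09451119]
```

```bash
python3 -m jog '{"translation":[[0,0,0],[0,0,0],[0,0,0],[-0.013,-0.04,0],[-0.013,-0.04,0],[-0.013,-0.04,0],[-0.013,-0.04,0],[-0.013,-0.04,0],[-0.013,-0.04,0],[-0.013,-0.04,0]],"twist":[-8,-8,-7.9,0,0,0,0,0,0,0]}' 0
python3 -m jog '{"translation":[[-0.013,-0.04,0],[-0.013,-0.04,0],[-0.013,-0.04,0],[-0.013,-0.04,0],[-0.013,-0.04,0],[-0.013,-0.04,0],[-0.013,-0.04,0],[0,0,0]],"twist":[0,0,0,0,0,0,0,0]}'
python3 - <<'E'
from h import *
m,i=snap("wrist","w0"); s=ctrl.read_state(); print(s["tcp_pos"],s["eef_rot"],s["finger_gap"])
# shelf edge height: two views of front-left shelf corner
a=camera_model("top");b=camera_model("scene")
o1,d1=ray(a,65,141);o2,d2=ray(b,152,75)
k=np.linalg.lstsq(np.c_[d1,-d2],o2-o1,rcond=None)[0];print(o1+d1*k[0],o2+d2*k[1])
E
```

```text
t: 1.1
tcp_pos: [0.3073, 0.1927, 0.2312]
eef_rot: [[-1.0, 0.018, 0.0], [0.018, 1.0, -0.0], [-0.0, -0.0, -1.0]]
wrist_force: [0.1, 0.5, -0.6]
finger_gap: -0.0001
grip_force: 0.0
t: 1.9
tcp_pos: [0.3944, -0.0915, 0.2311]
eef_rot: [[-1.0, 0.023, 0.001], [0.023, 1.0, -0.001], [-0.001, -0.001, -1.0]]
wrist_force: [0.8, 0.5, -0.6]
finger_gap: 0.0003
grip_force: 0.0
[ 0.3933378  -0.08929017  0.2309416 ] [[-9.99745402e-01  2.25564769e-02 -5.80443408e-04]
 [ 2.25564152e-02  9.99745565e-01  1.12554859e-04]
 [ 5.82834564e-04  9.94334805e-05 -9.99999825e-01]] 0.0001480228527233709
[0.71714307 0.51975557 0.23553991] [0.72188923 0.51519189 0.23497376]
```

View pics/w0.png

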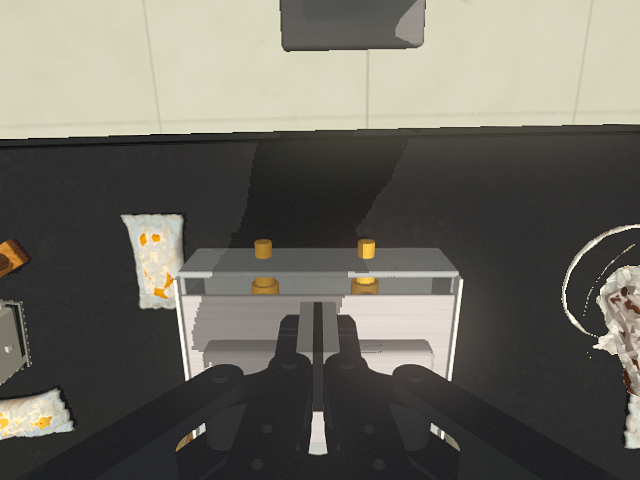

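Wrist view: box front wall rows 248–275, rim corners about (177,277) and (463,272), plate front edge row ~295, crown front top corners about (205,342), (433,340); orange taps' knobs at (263,249), (366,249).

Run:
```python
from h import *
m=camera_model("wrist"); print(m["T"][:3,3])
for uv,z in [((177,277),.062),((463,272),.062),((190,295),.069),((455,294),.069),((205,341),.093),((433,340),.093),((205,362),.069)]: print(uv,onz(m,*uv,z).round(4))
```

```text
[ 0.31288632 -0.08897403  0.37341555]
(177, 277) [ 0.4435 -0.2094  0.062 ]
(463, 272) [0.4445 0.0288 0.062 ]
(190, 295) [ 0.4569 -0.198   0.069 ]
(455, 294) [0.4611 0.0213 0.069 ]
(205, 341) [ 0.4859 -0.1824  0.093 ]
(433, 340) [ 0.4892 -0.0015  0.093 ]
(205, 362) [ 0.5219 -0.1928  0.069 ]
```

```bash
python3 -m jog '{"translation":[[-0.041,0,0.02],[-0.04,0,0.02],[0,0,0.04],[0,0,0.04],[0,0,0.025],[0,0,0.01],[0,0,0]],"twist":[0,0,0,0,0,0,0]}'
```

```text
t: 2.65
tcp_pos: [0.4731, -0.0878, 0.0756]
eef_rot: [[-1.0, 0.018, -0.002], [0.018, 1.0, 0.001], [0.002, 0.001, -1.0]]
wrist_force: [-0.5, 0.5, 0.1]
finger_gap: 0.0002
grip_force: 0.0
```

```bash
python3 -m jog '{"translation":[[-0.015,0,0],[-0.015,0,0],[-0.015,0,0],[-0.015,0,0],[-0.015,0,0],[-0.015,0,0],[-0.01,0,0],[0,0,0]],"twist":[0,0,0,0,0,0,0,0]}'
python3 -m jog '{"translation":[[-0.004,0,0],[-0.004,0,0],[0,0,0]],"twist":[0,0,0]}'
```

```text
t: 3.45
tcp_pos: [0.576, -0.0908, 0.0776]
eef_rot: [[-1.0, 0.018, 0.003], [0.018, 1.0, -0.001], [-0.003, -0.001, -1.0]]
wrist_force: [0.6, -0.9, -0.3]
finger_gap: 0.0001
grip_force: 0.0
t: 3.75
tcp_pos: [0.5824, -0.0909, 0.0766]
eef_rot: [[-1.0, 0.019, 0.001], [0.019, 1.0, -0.0], [-0.001, -0.0, -1.0]]
wrist_force: [-0.4, 0.2, 0.3]
finger_gap: -0.0005
grip_force: 0.0
```

```bash
python3 -m jog '{"translation":[[-0.003,0,0],[-0.003,0,0],[0,0,0]],"twist":[0,0,0]}'
python3 -m jog '{"translation":[[-0.002,0,0],[-0.002,0,0],[0,0,0]],"twist":[0,0,0]}'
```

```text
t: 4.05
tcp_pos: [0.5878, -0.091, 0.0762]
eef_rot: [[-1.0, 0.019, -0.001], [0.019, 1.0, 0.0], [0.001, 0.0, -1.0]]
wrist_force: [-3.8, 0.1, 1.7]
finger_gap: -0.0002
grip_force: 1.6
t: 4.35
tcp_pos: [0.5879, -0.0909, 0.0758]
eef_rot: [[-1.0, 0.019, -0.008], [0.019, 1.0, 0.0], [0.008, -0.0, -1.0]]
wrist_force: [-18.3, -1.6, 12.2]
finger_gap: -0.0001
grip_force: 9.2
```

```bash
python3 -m jog '{"translation":[[0.02,0,0],[0.0,0,-0.03],[0.03,0,-0.04],[0.04,0,-0.04],[0.048,0,-0.045],[0,0,0],[0,0,0]],"twist":[0,0,0,0,0,0,0]}'
python3 - <<'E'
from h import *
m,i=snap("wrist","w1"); s=ctrl.read_state(); print(s["tcp_pos"],m["T"].tolist())
np.save("w1T.npy",m["T"])
E
```

```text
t: 5.05
tcp_pos: [0.4711, -0.0892, 0.217]
eef_rot: [[-1.0, 0.019, 0.004], [0.019, 1.0, -0.001], [-0.004, -0.001, -1.0]]
wrist_force: [-0.1, 0.2, -0.2]
finger_gap: -0.0
grip_force: 0.0
[ 0.47106168 -0.08903671  0.21593369] [[0.01984306778694209, 0.94835458428704, 0.31659095868732173, 0.3901064652639909], [0.999802350029715, -0.01843231384411483, -0.007450549067730604, -0.08898787722919864], [-0.0012302584531039414, 0.3166762262439458, -0.9485328956847154, 0.35914403610973106], [0.0, 0.0, 0.0, 1.0]]
```

View pics/w1.png

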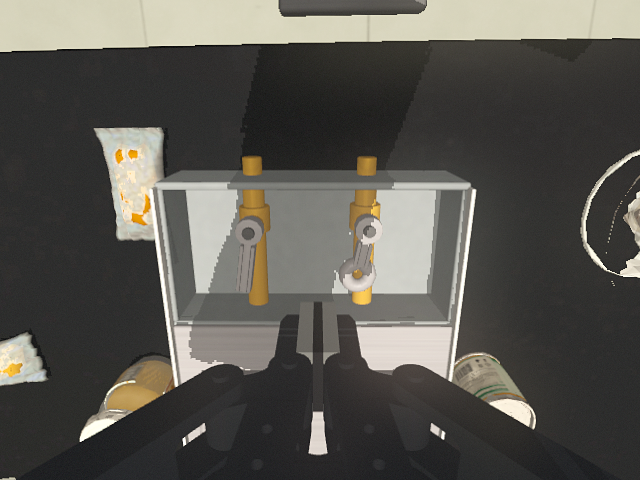

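Cover is open; both taps are visible: eye handle at right, pivot (369,231), eye (356,276); bar handle at left, pivot (248,232), end (243,293).

Run:
```python
from h import *
m=camera_model("wrist"); m["T"]=np.load("w1T.npy")
for n,uv in dict(ep=(369,231),ee=(356,276),bp=(248,232),be=(243,293)).items(): print(n,onz(m,*uv,.057).round(4))
for uv in [(155,188),(473,188)]: print(onz(m,*uv,.062).round(4))
for uv in [(176,324),(459,322)]: print(onz(m,*uv,.069).round(4))
```

```text
ep [ 0.4828 -0.0511  0.057 ]
ee [ 0.5206 -0.0608  0.057 ]
bp [ 0.4818 -0.1454  0.057 ]
be [ 0.534  -0.1534  0.057 ]
[ 0.4447 -0.2112  0.062 ]
[0.4494 0.0248 0.062 ]
[ 0.555  -0.2076  0.069 ]
[0.5576 0.022  0.069 ]
```

```bash
python3 -m jog '{"translation":[[-0.027,0.034,0],[-0.027,0.034,0],[0,0,0.04],[0,0,0.04],[0,0,0.02],[0,0,0],[0,0,0]],"twist":[0,0,0,0,0,0,0]}'
python3 -c "
from h import *
m,i=snap('wrist','w2')"
```

```text
t: 5.8
tcp_pos: [0.5257, -0.0217, 0.1152]
eef_rot: [[-1.0, 0.019, -0.002], [0.019, 1.0, 0.0], [0.002, 0.0, -1.0]]
wrist_force: [0.8, 0.2, -0.1]
finger_gap: -0.0001
grip_force: 0.0
```

View pics/w2.png

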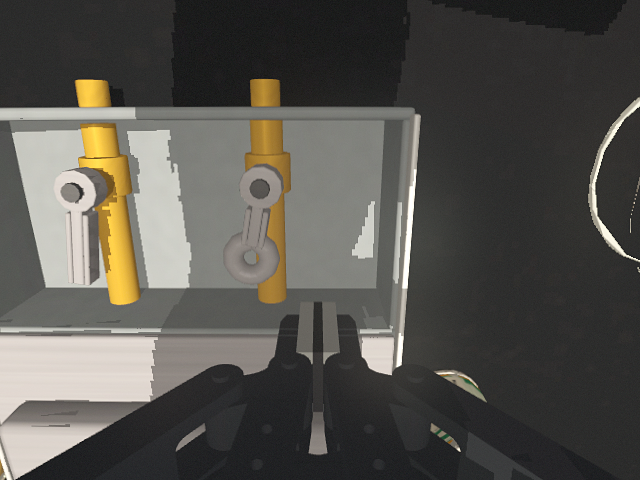

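Eye at (250,257), fingertip (317,302) clear to its +y side. Descend beside the eye.

```bash
python3 -m jog '{"translation":[[0,0,0.03],[0,0,0.02],[0,0,0.01],[0,0,0.009],[0,0,0]],"twist":[0,0,0,0,0]}'
python3 -m jog '{"translation":[[-0.001,-0.007,0],[-0.001,-0.006,0],[-0.003,-0.008,0],[0,-0.008,0],[0.001,-0.008,0],[0.002,-0.008,0],[0,0,0]],"twist":[0,0,0,0,0,0,0]}'
```

```text
t: 6.35
tcp_pos: [0.5257, -0.0219, 0.0468]
eef_rot: [[-1.0, 0.019, -0.0], [0.019, 1.0, 0.0], [0.0, 0.0, -1.0]]
wrist_force: [-0.3, -0.2, 0.9]
finger_gap: 0.0004
grip_force: 0.0
t: 7.05
tcp_pos: [0.5267, -0.0683, 0.0469]
eef_rot: [[-1.0, 0.02, 0.0], [0.02, 1.0, -0.001], [-0.0, -0.001, -1.0]]
wrist_force: [0.1, -0.0, 0.6]
finger_gap: 0.0001
grip_force: 0.1
```

```bash
python3 -m jog '{"translation":[[0.003,-0.007,0],[0.004,-0.007,0],[0.005,-0.005,0],[0.005,-0.004,0],[0,0,0]],"twist":[0,0,0,0,0]}'
python3 -c "
from h import *
m,i=snap('wrist','w3')"
```

```text
t: 7.55
tcp_pos: [0.5084, -0.0902, 0.0469]
eef_rot: [[-1.0, 0.019, -0.001], [0.019, 1.0, -0.001], [0.001, -0.001, -1.0]]
wrist_force: [-0.1, -0.8, -0.7]
finger_gap: -0.0001
grip_force: 0.0
```

View pics/w3.png

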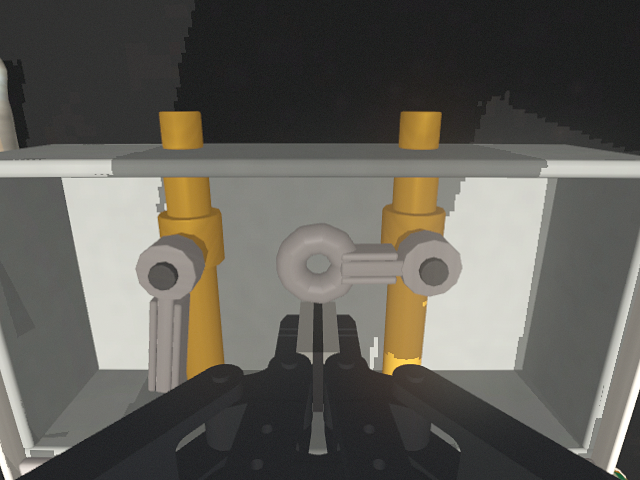

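The eye (318,263) now points almost along −y from its pivot (433,271); keep pushing toward −x to the stop.

```bash
python3 -m jog '{"translation":[[0.003,0,0],[0.002,0,0],[0,0,0]],"twist":[0,0,0]}'
python3 -m jog '{"translation":[[0.002,0,0],[0.002,0,0],[0,0,0]],"twist":[0,0,0]}'
```

```text
t: 7.9
tcp_pos: [0.5073, -0.09, 0.0476]
eef_rot: [[-1.0, 0.018, 0.006], [0.018, 1.0, -0.001], [-0.006, -0.001, -1.0]]
wrist_force: [9.8, -1.3, -4.8]
finger_gap: 0.0
grip_force: 4.9
t: 8.2
tcp_pos: [0.5068, -0.0906, 0.0486]
eef_rot: [[-1.0, 0.018, 0.012], [0.018, 1.0, -0.002], [-0.012, -0.002, -1.0]]
wrist_force: [18.2, -1.2, -3.1]
finger_gap: -0.0002
grip_force: 8.9
```

Hard against the stop. Back off along +x, lift clear, and check.

```bash
python3 -m jog '{"translation":[[-0.012,0,0],[-0.006,0,0],[0,0,-0.03],[0,0,-0.04],[0,0,-0.04],[0.02,0,-0.04],[0.04,0,0],[0,0,0],[0,0,0]],"twist":[0,0,0,0,0,0,0,0,0]}'
python3 - <<'E'
from h import *
m,i=snap('wrist','w4'); s=ctrl.read_state(); print(s["tcp_pos"],s["wrist_force"]); np.save("w4T.npy",m["T"])
E
```

```text
t: 9.1
tcp_pos: [0.4575, -0.0884, 0.1969]
eef_rot: [[-1.0, 0.019, -0.0], [0.019, 1.0, -0.0], [0.0, -0.0, -1.0]]
wrist_force: [0.2, -0.6, 0.8]
finger_gap: -0.0001
grip_force: 0.0
[ 0.45827804 -0.08855014  0.19675024] [ 0.70868908  0.15250526 -0.62919526]
```

View pics/w4.png

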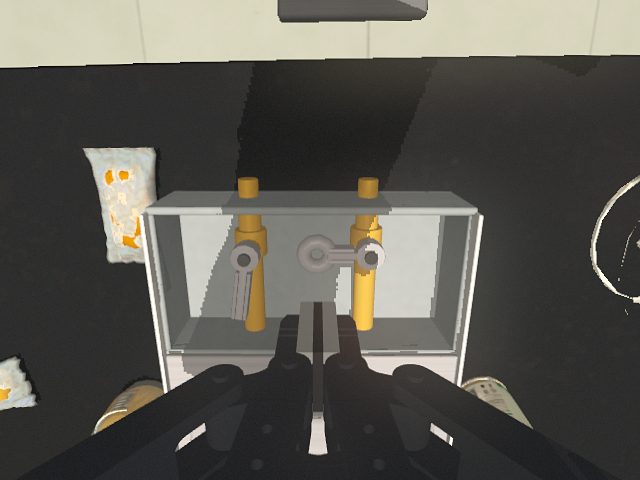

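Eye (318,254) lies level with its pivot (371,257), the bar still points away (244,259)→(238,318), and the cover's edge is at row ~354.

Run:
```python
from h import *
m=camera_model("wrist"); m["T"]=np.load("w4T.npy")
P={n:onz(m,*uv,.057) for n,uv in dict(ep=(371,257),ee=(318,254),bp=(244,259),be=(238,318)).items()}
for a,b in (("ep","ee"),("bp","be")):
    d=P[b]-P[a]; print(a,P[a].round(4),np.hypot(d[0],d[1]),np.degrees(np.arctan2(-d[1],d[0])))
for uv in [(164,355),(464,353)]: print(onz(m,*uv,.069).round(4))
```

```text
ep [ 0.4826 -0.0508  0.057 ] 0.03942288709514979 94.56923968865055
bp [ 0.4823 -0.1452  0.057 ] 0.04989592674580252 9.822246111535366
[ 0.5563 -0.2113  0.069 ]
[0.5589 0.0216 0.069 ]
```

```bash
python3 -c "
from workcell import ctrl
print(ctrl.sign_off())"
```

```text
the job is handed in; nothing more can be done
None
```

The job is handed in at about 9 s: the cover is fully back, the eye handle is shut against its stop, the bar handle is unmoved, and I saw nothing disturbed among the goods in view.

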